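Seat the vacuum cleaner's exhaust grille on its key pin

TASK

The round exhaust grille of the vacuum cleaner lies loose and raised on its spindle, turned out of line. With a fingertip in one of its openings push it round until the notch in its rim stands over the key pin, then press down on its hub until the grille is fully home, flat on the cleaner's body. Do not lift or tip up the grille, leave the things standing around alone, and take the hand away at the end.

Things in the scene. Friction and masses are not known exactly. Their poses are not given: they have to be found in the camera images.
- vacuum: Vacuum cleaner lying on its side, fixed: a red box 240 x 240 mm, 70 mm high (wheels, hose socket, handle stick out by up to 35 mm). Origin: centre of its underside; z up. In its flat top (the deck) is a round chamber, 148 mm wide, 48 mm deep, filter at the bottom, with an upright 21 mm steel spindle on its axis, which carries the grille.
- pin (a point): Tip of the key pin: steel, 10 mm thick, tapered over the upper 5 mm to 4.4 mm, standing 10.5 mm up from the deck, 83 mm from the spindle's axis towards the vacuum's +x side. Behind it (95 to 117 mm from the axis) a red boss 26 mm wide, 10 mm high marks its place. While raised, the grille's rim hides half of the pin.
- deck (a point): Point on the spindle's axis at the height of the deck (the vacuum's flat top); the underside of the grille's plate lies at this height when it is home.
- grille: Round grey grille, loose, 0.10 to 0.21 kg: plate 176 mm in diameter, 16 mm thick: rim 18 mm wide, hub of 52 mm diameter, three webs 30 mm wide along +x and 120 degrees to either side. Origin: centre of the plate's underside; z up; +x points at the notch. Its blind bore sits on the spindle with 1 mm of play. Turns very easily either way, coasts a little if pushed fast; starts 40 to 180 degrees off the pin.
- notch (a point): Notch in the grille's rim, in line with the middle of one web: a slot 14 mm wide and 13 mm deep, open at the rim. The point lies at the height of the plate's underside, 83 mm from the axis; it is over the pin when the grille is in line.
- hub_top (a point): Centre of the hub's flat round top, 36 mm in diameter, 24 mm above the plate's underside: the place to press.
- detergent: Bystander: blue bottle, 68 mm in diameter and 160 mm high, loose. Origin: centre of its underside.
- scoop_cup: Bystander: white open cup, 66 mm in diameter and 60 mm high, loose. Origin: centre of its underside.
- tablets: Bystander: pale jar with a wide white cap, 70 mm in diameter and 85 mm high, loose. Origin: centre of its underside.
- opening (a point): Middle, at the plate's underside, of the opening opposite the notch (48 mm from the axis). All three openings between the webs are alike: 26 to 70 mm from the axis, about 70 mm wide half-way out, free down to 30 mm below the deck, so a shut gripper's fingertips reach down into one and push the side of a web (16 mm high).
- bush (a joint): Rubber bush round the spindle on which the grille's hub rests, m down from its start: 0 = grille raised, underside 12 mm above the deck and 1.5 mm above the pin's tip; 0.012 = grille home. It slides down stiffly when the hub is pressed with about 6 N, and stays. If the notch is more than about 3 degrees off the pin, the grille stops on the pin instead; nearer, the taper guides it in.

How it is judged:
By the outcome, as a careful person would: the job done as asked, in the order asked, and still so for the second after the job is handed in, with the robot touching nothing.
It also fails if it takes over 64 s, if anything falls off the work surface, if the arm or the gripper's body presses on something with over 40 N, if the wrist force passes 120 N, or if a joint passes its speed limit or range.

ROBOT

A 6-joint arm with a two-finger parallel gripper is mounted at the origin on the work surface. World frame = base frame: x ahead of the robot, y to its left, z up, the work surface at z = 0. Lengths are in m, angles in rad, forces in N, time in s.
With the tool pointing down it reaches from about 0.375 to 0.925 m from the base axis. Payload 5.7 kg.
Tool frame: the origin (TCP) lies midway between the tips of the shut fingers; the grasp point (between the pads) lies 19 mm behind it; z points along the fingers, y is the line along which they close (so a half turn about z gives the same grasp; the last joint's range is limited). The gripper opens to 88 mm and grips with 3 to 60 N. Pads are 20 mm wide; open, the fingers measure 115 mm over their backs; the gripper's body (75 mm by 178 mm) begins 61 mm behind the grasp point.
Start: joints at [1.073, 0.359, 1.51, -0, 1.272, -0.115], TCP at [0.224, 0.557, 0.223] pointing down, gripper open.
Joint ranges: [-2.97, 2.97], [-1.01, 2.36], [0.21, 2.38], [-0.96, 4.11], [0.2, 2.71], [-2.98, 2.98]. Speed limits (rad/s): [2.39, 2.39, 3.14, 3.14, 3.14, 3.14].

INTERFACE

Orientations are given as a unit quaternion [x, y, z, w].
In Python, from bench import move_ptp, servo_line, goto_joints, move_gripper, sleep, inverse_kinematics, capture, PlanningError, close_job, spot_in, silhouettes, current_clock, current_joint_pos, current_qvel, current_joint_torque, current_position, current_orientation, current_force, current_torque, current_finger_gap, current_grip_force gives the robot as it stands. Calls block until the motion is done:
- move_ptp(position, orientation): joint-space move of the TCP to a pose.
- servo_line(position, orientation=None, rate=0.15, contact_N=None): straight line of the TCP; orientation=None keeps the orientation; rate is the mean speed in m/s. With contact_N (N) it stops when the force on the tool has changed by that much, and returns True; else False.
- goto_joints(angles): joint-space move.
- move_gripper(opening): finger opening in m; the grip force is fixed at half the most; returns when the fingers have stopped.
- sleep(seconds).
- inverse_kinematics(position, orientation): joint angles nearest the present ones, or None.
- capture(name): name is "side" or "top"; returns a dict with "image" (384x512x3 uint8, blue, green, red), "range_z" (384x512 float32, m along the optical axis (not along the pixel's ray), 0 where there is no reading), "intrinsics" (3x3 intrinsics, pixels), "R" (3x3) and "t" (3): a world point X has camera coordinates R X + t. Camera axes: x right, y down, z forward; pixel columns grow to the right and rows downward; lengths in m; the calibration is good to about 2 mm. A picture is of the moment at which its call begins.
A pose or a line that the arm cannot do raises PlanningError and nothing moves.
- close_job(): hands the job in; it is judged then, once.
Trained networks look in the newest picture that a camera, given by its name, has taken for a name from the list of things; names that differ only in an ending like _2 or _b are one class to them, and where a whole thing is asked for, a point or a joint stands for the part that bears it (a point fixed in the world has none). Each returns a list of dicts, best first, with "conf" (0 to 1); they miss things now and then, are a little off and sometimes report something else, mostly with a low value. They report only what shows in the picture. A call takes as long as a camera call.
- spot_in(camera, query): "xy" ([column, row] in pixels, amid what is visible of it).
- silhouettes(camera, query): "region" (384x512 bool, what is visible of it) and "xy" ([column, row] in pixels, amid what is visible of it).
Readings, each from a call of its own:
- current_clock(): time.
- current_joint_pos(): joint angles.
- current_qvel(): joint speeds.
- current_joint_torque(): joint torques, N m.
- current_position(): TCP position.
- current_orientation(): TCP orientation.
- current_force(): force on the tool from outside, world axes, zero at the start.
- current_torque(): the same for the moment, N m.
- current_finger_gap(): finger opening in m.
- current_grip_force(): force on a finger pad.
Only numpy, scipy, OpenCV 4.12 (cv2) and the standard library are available. Lean on these libraries where they do the work, as an engineer would, in place of code of your own. Each camera call takes 0.05 s, during which the arm holds its last target. There are 200 camera calls.

## Working session

There is one attempt and no reset: what is moved stays moved. The work goes in short steps, each a Python script; the robot and the scene stay as the last script left them, time stands still between calls to the robot, and variables do not carry over. Pictures are saved under pics/ and viewed, at most 10 in all, crops included, and the job is handed in when it is done.

```bash
mkdir -p pics
cat > h.py <<'E'
import numpy as np, cv2
from bench import *
def world(c,uv,n=2):
    u,v=int(round(uv[0])),int(round(uv[1]))
    p=c["range_z"][max(0,v-n):v+n+1,max(0,u-n):u+n+1]; z=np.median(p[p>0])
    return c["R"].T@(z*np.linalg.inv(c["intrinsics"])@[uv[0],uv[1],1]-c["t"])
def plane(c,uv,h):
    d=c["R"].T@np.linalg.inv(c["intrinsics"])@np.array([uv[0],uv[1],1.]); o=-c["R"].T@c["t"]
    return o+d*(h-o[2])/d[2]
def cloud(c,m):
    v,u=np.nonzero(m&(c["range_z"]>0)); z=c["range_z"][v,u]
    P=np.linalg.inv(c["intrinsics"])@np.stack([u,v,np.ones_like(u)])*z
    return (c["R"].T@(P-c["t"][:,None])).T
E
python3 - <<'E'
from h import *
for n in("top","side"):
    c=capture(n); cv2.imwrite(f"pics/{n}0.png",c["image"])
    for q in("vacuum","grille","notch","hub_top","pin","deck","opening","detergent","scoop_cup","tablets"):
        for r in spot_in(n,q)[:2]:
            try:w=world(c,r["xy"]).round(3)
            except Exception as e:w=None
            print(n,q,round(r["conf"],2),np.round(r["xy"]),w)
print(current_clock(),current_orientation())
E
```

```text
top vacuum 0.65 [284. 224.] [ 0.574 -0.012  0.03 ]
top grille 0.73 [276. 212.] [0.591 0.013 0.106]
top notch 0.81 [278. 206.] [0.606 0.007 0.106]
top hub_top 0.64 [279. 208.] [0.601 0.005 0.106]
top pin 0.73 [284. 220.] [ 0.573 -0.008  0.098]
top deck 0.78 [286. 221.] [ 0.582 -0.017  0.03 ]
top opening 0.57 [278. 208.] [0.602 0.007 0.107]
top detergent 0.75 [362. 242.] [ 0.521 -0.198  0.125]
top scoop_cup 0.85 [206. 162.] [0.745 0.214 0.005]
top tablets 0.59 [313. 144.] [ 0.782 -0.081  0.086]
side vacuum 0.58 [249. 232.] [ 0.528 -0.058  0.071]
side grille 0.87 [252. 210.] [ 0.576 -0.01   0.093]
side notch 0.69 [254. 209.] [ 0.578 -0.015  0.096]
side hub_top 0.61 [253. 208.] [ 0.578 -0.012  0.099]
side pin 0.94 [254. 234.] [ 0.532 -0.071  0.07 ]
side deck 0.69 [251. 233.] [ 0.529 -0.063  0.07 ]
side opening 0.61 [254. 208.] [ 0.579 -0.014  0.098]
side detergent 0.74 [292. 270.] [ 0.502 -0.239  0.085]
side scoop_cup 0.8 [249. 179.] [0.72  0.186 0.056]
side tablets 0.33 [251. 232.] [ 0.531 -0.061  0.069]
side tablets 0.24 [254. 211.] [ 0.577 -0.015  0.093]
1.1 [ 1.90218543e-01  9.81741771e-01 -3.57904858e-05  6.51449630e-06]
```

Run:
```python
import cv2
a=cv2.imread("pics/top0.png")[120:300,170:410]; cv2.imwrite("pics/topc.png",cv2.resize(a,(800,600),interpolation=cv2.INTER_CUBIC))
a=cv2.imread("pics/side0.png")[120:330,120:400]; cv2.imwrite("pics/sidec.png",cv2.resize(a,(800,600),interpolation=cv2.INTER_CUBIC))
```

```text
(no output)
```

View pics/topc.png

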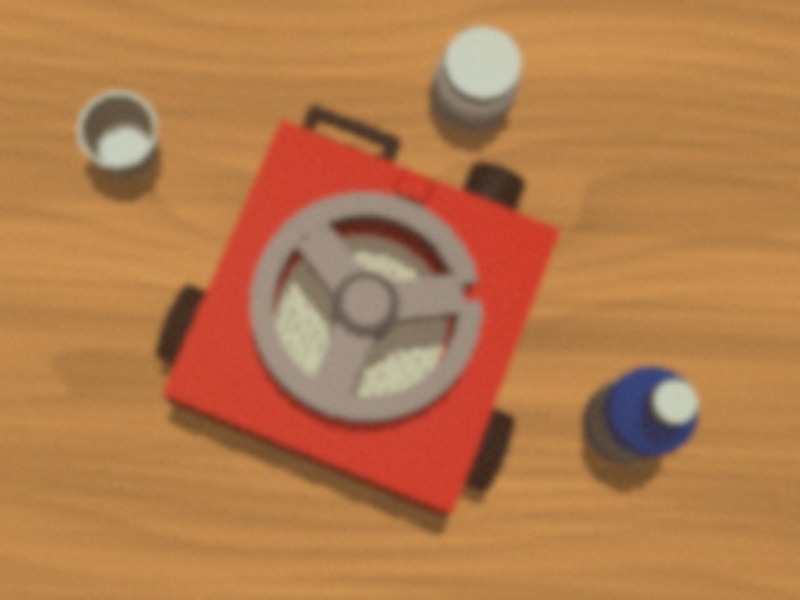

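View pics/sidec.png

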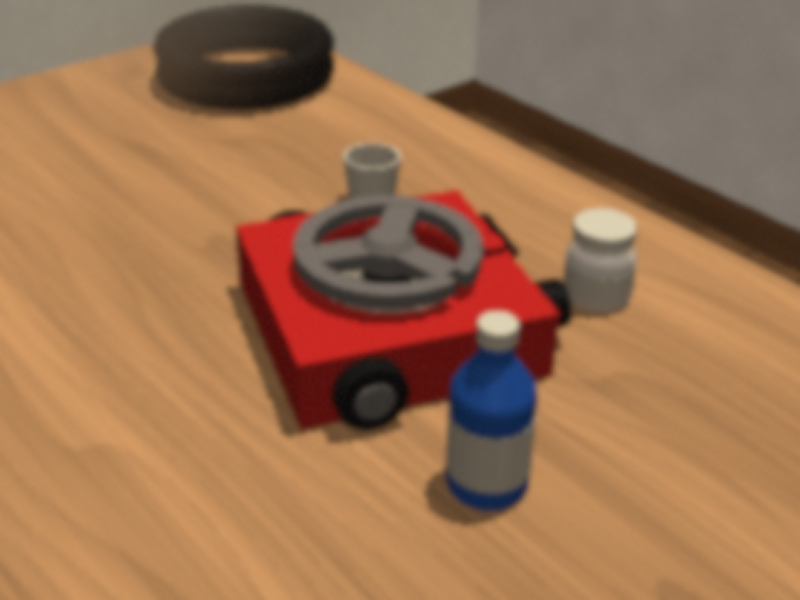

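The top view shows the hub at about px (280,211), the notch at (311,208) pointing right, and the boss and pin at (294,176). So the grille needs about +60° CCW. The side view shows the bottle in front and the jar near the vacuum's handle side. Next I'll measure this precisely.

```bash
cat >> h.py <<'E'
def measure(zoff=0.012,center=None,verbose=True):
    c=capture("top"); im=c["image"].astype(int)
    allm=np.ones(im.shape[:2],bool)
    red=(im[...,2]>150)&(im[...,1]<90)&(im[...,0]<90)
    red=cv2.morphologyEx(red.astype(np.uint8),cv2.MORPH_OPEN,np.ones((3,3)))>0
    P=cloud(c,red); zd=np.median(P[:,2])
    v,u=np.nonzero(red); D=np.array([plane(c,(a,b),zd) for a,b in zip(u,v)])
    r=cv2.minAreaRect(D[:,:2].astype(np.float32)*1000)
    # rectified colour map at the plate's top
    zt=zd+zoff+.016
    A=np.array([0.585,0.0]) if center is None else np.array(center)
    def sample(xy,z):
        X=c["R"]@np.vstack([xy.T,np.full(len(xy),z)])+c["t"][:,None]; p=c["intrinsics"]@X; p=p[:2]/p[2]
        return cv2.remap(c["image"],p[0].astype(np.float32)[None],p[1].astype(np.float32)[None],cv2.INTER_LINEAR)[0].astype(float)
    th=np.radians(np.arange(0,360,.5))
    if center is None:   # rim: outer edge grey->red, refine centre
        for _ in range(4):
            rr=np.arange(.07,.105,.0005); E=[]
            for t in th[::8]:
                s=sample(A+rr[:,None]*[np.cos(t),np.sin(t)],zt); q=s[:,2]-s[:,1]
                E.append(A+rr[np.argmax(np.gradient(cv2.GaussianBlur(q[:,None],(1,9),0)[:,0]))]*np.array([np.cos(t),np.sin(t)]))
            E=np.array(E); good=np.ones(len(E),bool)
            for _ in range(4):
                S=np.linalg.lstsq(np.c_[2*E[good],np.ones(good.sum())],(E[good]**2).sum(1),rcond=None)[0]
                R=np.sqrt(S[2]+S[:2]@S[:2]); d=abs(np.hypot(*(E-S[:2]).T)-R); good=d<max(.002,1.5*np.median(d))
            A=S[:2]
        print("rim R",R,"used",good.sum(),len(E))
    ring=lambda r,z:sample(A+r*np.c_[np.cos(th),np.sin(th)],z)
    q=sum((lambda s:s[:,2]-s[:,1])(ring(x,zt)) for x in(.078,.080,.082,.084))/4
    k=np.argmax(cv2.GaussianBlur(np.r_[q,q,q][:,None],(1,21),0)[720:1440,0]); w=np.exp(1j*(th-th[k]))
    m=abs(np.angle(w))<np.radians(9); wt=np.clip(q-np.median(q),0,None)*m
    notch=th[k]+np.angle((wt*w).sum())
    H=cloud(c,allm); H=H[abs(H[:,2]-zt)<.006]; d=H[:,:2]-A; rho=np.hypot(*d.T); s=(rho>.036)&(rho<.064)
    web=np.angle(np.exp(3j*np.arctan2(d[s,1],d[s,0])).sum())/3
    f=lambda a:(np.degrees(a)+180)%360-180
    web=web+np.round((notch-web)/(2*np.pi/3))*2*np.pi/3
    hub=cloud(c,allm); hub=hub[np.hypot(*(hub[:,:2]-A).T)<.014]
    if verbose: print("deck z",zd,"rect",r,"centre",A,"notch",f(notch),"peak",q[k],np.median(q),"web",f(web),s.sum(),"hub z",np.median(hub[:,2]))
    return c,A,f(notch),f(web),r
E
python3 - <<'E'
from h import *
c,A,n,w,r=measure()
p=A+.106*np.array([np.cos(np.radians(-20)),np.sin(np.radians(-20))]); print(plane(c,(293.9,176.1),.08), plane(c,(280.1,210.9),.106))
b=plane(c,(293.9,176.1),.08)[:2]-A; print(np.hypot(*b),np.degrees(np.arctan2(b[1],b[0])))
E
```

```text
rim R 0.0892471487859859 used 87 90
deck z 0.07069650753185047 rect ((596.6657104492188, 4.207275390625), (241.5202178955078, 242.59661865234375), 70.39067840576172) centre [0.59468789 0.004164  ] notch -80.95134501686778 peak 108.75 17.0 web -80.63829871042952 401 hub z 0.10642905940609479
[ 0.69350078 -0.03234611  0.08      ] [0.59421275 0.00237341 0.106     ]
0.10534218080872775 -20.278636334093743
```

```bash
cat >> h.py <<'E'
from scipy.spatial.transform import Rotation as Ro
AX=np.array([.5947,.0042]); PIN=-20.0
def ori(deg):
    a=np.radians(deg); y=np.array([np.cos(a),np.sin(a),0]); z=np.array([0,0,-1.]); return Ro.from_matrix(np.c_[np.cross(y,z),y,z]).as_quat()
def wp(web,a,b,z):   # a along web, b to its CCW side
    w=np.radians(web); e=np.array([np.cos(w),np.sin(w)]); n=np.array([-e[1],e[0]]); return np.r_[AX+a*e+b*n,z]
def push(web0,web1,side=-1,gap=.0255,step=4,rate=.04,zlow=.074):
    """finger beside the web (side -1: clockwise of it, pushes CCW), push from angle web0 to web1, withdraw"""
    o=lambda w:ori(w-180)
    move_ptp(wp(web0,.036,side*.036,.16),o(web0))
    print("low contact",servo_line(wp(web0,.036,side*.036,zlow),o(web0),rate=.1,contact_N=8), current_position())
    servo_line(wp(web0,.042,side*(gap+.003),zlow),o(web0),rate=.03)
    n=max(1,int(np.ceil(abs(web1-web0)/step)))
    for w in np.linspace(web0,web1,n+1): servo_line(wp(w,.042,side*gap,zlow),o(w),rate=rate)
    print("force",np.round(current_force(),1))
    servo_line(wp(web1,.036,side*.036,zlow),rate=.05)
    servo_line(wp(web1,.036,side*.036,.16),rate=.15)
def away(): move_ptp([.42,.25,.25],ori(20))
E
python3 - <<'E'
from h import *
move_gripper(0)
web0=-80.8+240
for w in(web0,web0+57): print(np.round(inverse_kinematics(wp(w,.042,-.0255,.074),ori(w-180)),2))
push(web0,web0+56)
away(); print(current_clock())
c,A,n,w,r=measure(center=AX); cv2.imwrite("pics/t1.png",cv2.resize(c["image"][120:300,170:410],(800,600)))
E
```

```text
[-0.05  0.48  1.74 -0.    0.92  0.32]
[-0.13  0.46  1.78 -0.    0.9  -0.76]
low contact False [0.57435198 0.05067049 0.07449172]
force [ 0.1 -0.4 -0.3]
12.1333
deck z 0.07068388314059035 rect ((596.0706787109375, 4.373687744140625), (241.76280212402344, 242.41241455078125), 70.1274642944336) centre [0.5947 0.0042] notch -25.532701739194863 peak 114.25 18.75 web -24.678361281937896 399 hub z 0.10629540402469971
```

View pics/t1.png

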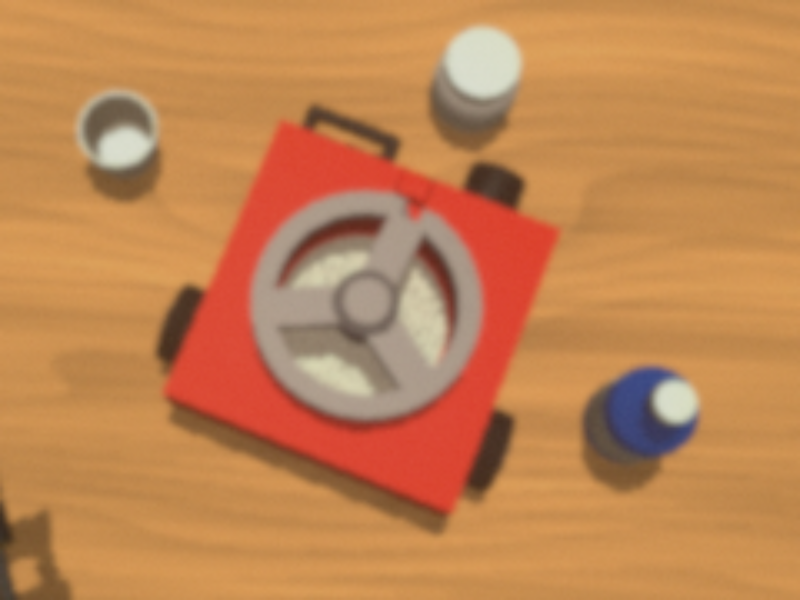

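The grille followed the push. The notch (crop 415,212) is now about 5° short of the boss at (413,187), and nothing else has moved. Next comes the final nudge.

Run:
```python
from h import *
push(240-26,240-19.8,step=2,rate=.02)
away(); print(current_clock())
c,A,n,w,r=measure(center=AX); cv2.imwrite("pics/t2.png",cv2.resize(c["image"][160:240,230:337],(800,600),interpolation=cv2.INTER_CUBIC))
```

```text
low contact False [0.54525391 0.01399138 0.07452326]
force [ 0.5 -0.3 -0. ]
18.2667
deck z 0.0705756482477429 rect ((596.002685546875, 4.3173370361328125), (241.7850341796875, 242.49087524414062), 70.08148956298828) centre [0.5947 0.0042] notch -23.01158850855154 peak 87.0 18.5 web -21.632179520874615 396 hub z 0.10669056062045534
```

View pics/t2.png

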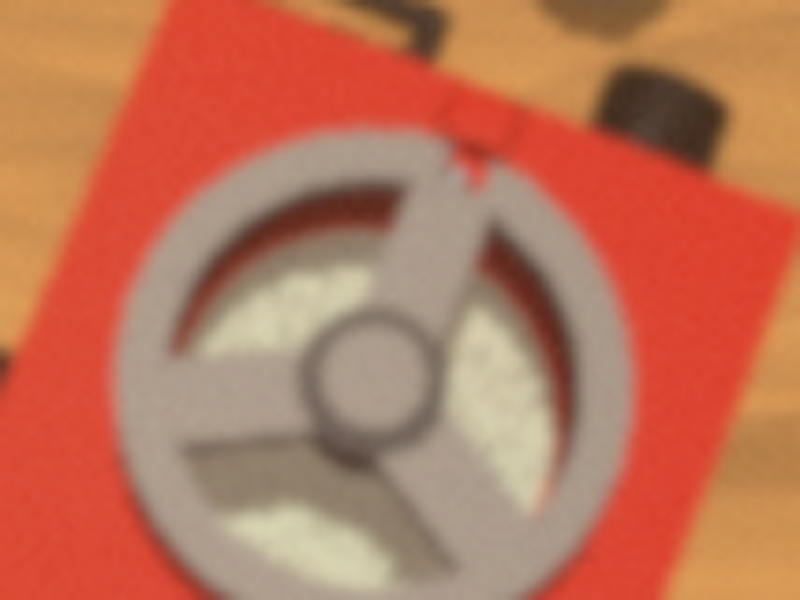

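The pin (grey, near crop 465,168) sits at the left side of the notch, and the red gap on the right (478,180) is wider. The grille still needs about 1.5–2° CCW.

Run:
```python
from h import *
push(240-22,240-18.2,step=2,rate=.02)
away(); print(current_clock())
c,A,n,w,r=measure(center=AX); cv2.imwrite("pics/t3.png",cv2.resize(c["image"][160:220,260:340],(800,600),interpolation=cv2.INTER_CUBIC))
```

```text
low contact False [0.54467994 0.01047853 0.0745147 ]
force [-0.3 -0.2  0.3]
23.9167
deck z 0.07062062136297684 rect ((595.8433837890625, 3.9019927978515625), (242.6626739501953, 242.4806365966797), 70.08148956298828) centre [0.5947 0.0042] notch -19.53102895537495 peak 64.75 18.75 web -19.9895437439759 393 hub z 0.10633504427141947
```

View pics/t3.png

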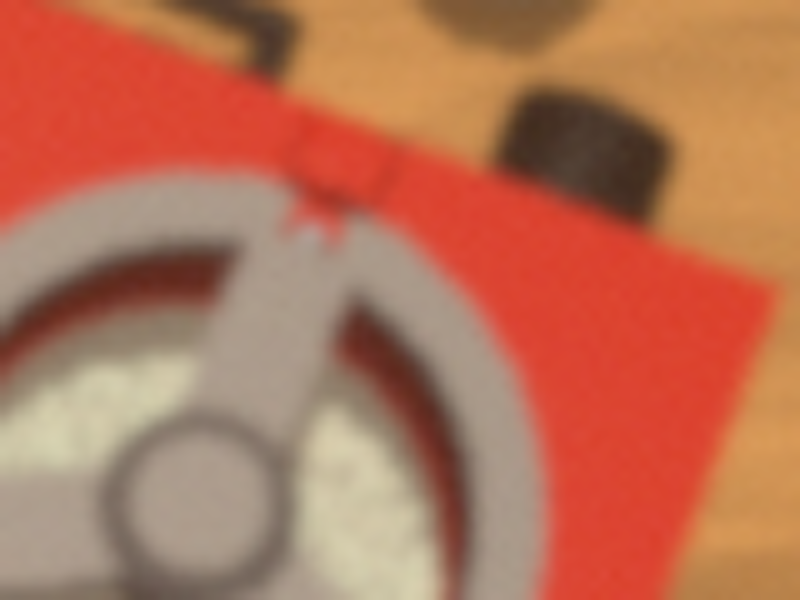

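The pin now sits centred in the notch, with red on both sides at crop (295,220) and (335,235). The web angle is −20.0° and the vacuum's is −19.9°. Now I'll press the hub.

Run:
```python
from h import *
o=ori(20)
move_ptp(np.r_[AX,.14],o)
print(servo_line(np.r_[AX,.110],o,rate=.08,contact_N=10))
for z in np.arange(.106,.088,-.002):
    hit=servo_line(np.r_[AX,z],o,rate=.02,contact_N=22)
    print(hit,current_position()[2].round(4),np.round(current_force(),1))
    if hit or current_force()[2]>25: break
```

```text
False
False 0.1062 [0.1 0.8 1.3]
False 0.1044 [0.1 0.7 1.9]
False 0.1023 [0.6 0.5 4.6]
False 0.1002 [-0.1 -0.6  4.6]
False 0.0982 [ 0.2 -0.5  4.1]
False 0.0961 [0.9 0.4 3.5]
False 0.0944 [-0.1 -0.2  6.6]
False 0.0943 [-5.3 -0.  21.6]
False 0.0941 [-10.2   1.4  38.3]
```

Run:
```python
from h import *
servo_line(np.r_[AX,.16],ori(20),rate=.08); away(); sleep(.3)
c,A,n,w,r=measure(zoff=0,center=AX); print(current_clock(),current_force())
s=capture("side"); cv2.imwrite("pics/s4.png",cv2.resize(s["image"][150:290,150:336],(800,600),interpolation=cv2.INTER_CUBIC))
```

```text
deck z 0.07072152720094978 rect ((595.8067626953125, 3.9132080078125), (242.63973999023438, 242.41819763183594), 70.08148193359375) centre [0.5947 0.0042] notch -19.0712875418983 peak 45.5 19.0 web -20.002545305675312 392 hub z 0.09469643330126284
30.6333 [ 0.03061681  0.38704768 -0.39544965]
```

View pics/s4.png

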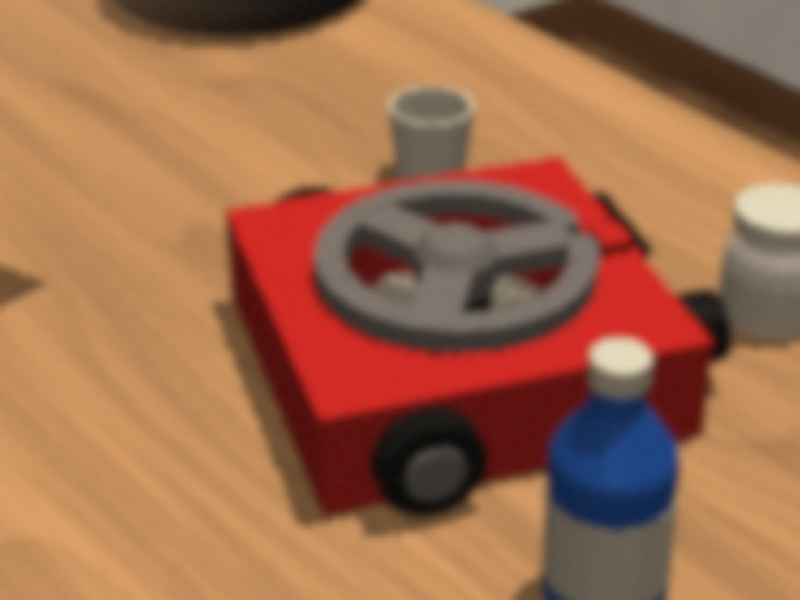

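The grille lies flat on the deck with its notch at the pin (crop 580,235). The hub top is at 0.0947 m, which is the deck height plus 24 mm. The bottle, cup and jar haven't moved.

```bash
python3 -c "from bench import *; print(close_job())"
```

```text
the job is handed in; nothing more can be done
None
```

The grille is turned into line with the key pin and pressed fully home, the hand is clear, and the job was handed in after about 31 s of robot time; no verdict was returned.

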